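Lid on the okey tile box

ROBOT

A 6-joint arm with a two-finger parallel gripper is mounted at the origin on the work surface. World frame = base frame: x ahead of the robot, y to its left, z up, the work surface at z = 0. Lengths are in m, angles in rad, forces in N, time in s.
With the tool pointing down it reaches from about 0.375 to 0.9 m from the base axis. Payload 3.1 kg.
Tool frame: the origin (TCP) lies between the finger pads; the fingertips stand 22 mm ahead of it and the grasp point (between the pads) lies 3 mm ahead of it; z points along the fingers, y is the direction in which the jaws open and shut (so a half turn about z gives the same grasp; the last joint's range is limited). The gripper opens to 85 mm and grips with 20 to 120 N. Pads are 22 mm wide; open, the fingers measure 114 mm over their backs; the gripper's body (76 mm by 85 mm) begins 54 mm behind the grasp point. The pads swing forward as they close: fully open they stand 13 mm farther back than shut.
Start: joints at [0.953, 0.527, 1.433, -0, 1.181, -0.178], TCP at [0.266, 0.566, 0.253] pointing down, gripper open.
Joint ranges: [-3.08, 3.08], [-0.75, 2.2], [0.22, 2.44], [-1.43, 4.57], [0, 2.65], [-2.85, 2.85]. Speed limits (rad/s): [2.79, 2.79, 3.14, 3.14, 3.14, 3.14].

INTERFACE

Orientations are given as a unit quaternion [x, y, z, w].
In Python, from station import status, snapshot, manip gives the robot as it stands.
- The arm moves only by the tool move_arm, never from a script. Its argument "plan" is a list that holds one entry, the list of rows, each a list of 7 numbers: the turn, a rotation vector about the tool's x, y, z scaled (see below), then the shift along the tool's x, y, z scaled (see below), then the closure, from 0 (fully open) to 1 (shut). A call has exactly 8 rows; each row is the pose to reach, as a shift and turn from the pose commanded when the call began, along the tool's axes at that moment; what a row does not reach only later rows make up. The controller multiplies each number of a shift by 100 mm and each number of a turn by pi/4 rad. A row lasts 1/8 s, in which the tool goes at most 62.5 mm and 10.7 degrees, less where a joint would pass 70% of its speed; a pose out of reach is approached as far as the arm can. A call with a number of a shift or a turn outside -1 to 1 is refused whole. A call with a gripper value outside its range is refused whole. The fingers move at their own pace and stop on an object; "force" is the grip in N (left out, the last holds). Time passes only in rows, so rows that repeat a pose let the fingers close, or fill a call up. It gives the time, the measured TCP pose, the force and the opening at its end, in the units of the state.
- status.sense(): the state, without advancing time (a new reading comes with each control period).
- snapshot(name): name is "scene" or "top" or "wrist"; returns a dict with "img" (480x640x3 uint8, red, green, blue), "depth" (480x640 float32, m along the optical axis (not along the pixel's ray), 0 where there is no reading), "mtx" (3x3 intrinsics, pixels), "T" (4x4, takes a point from camera to world coordinates). Camera axes: x right, y up, looking along -z (the intrinsics and any distortion apply to the point x, -y, -z); pixel columns grow to the right and rows downward; lengths in m; the calibration is good to about 2 mm. A picture is of the moment at which its call begins.
- manip.sign_off(): hands the job in, once; it reports no verdict.
The state is a dict: "t": time; "q": joint angles; "qd": joint speeds; "tau": joint torques, N m; "tcp_pos": TCP position; "tool_rot": TCP orientation; "force": force on the tool from outside, world axes, zero at the start; "ft_torque": the same for the moment, N m; "finger_gap": opening from 0.0 (shut) to 1.0 (fully open).
Only numpy, scipy, OpenCV 4.12 (cv2) and the standard library are available. Lean on these libraries where they do the work, as an engineer would, in place of code of your own. Each camera call takes 0.05 s, during which the arm holds its last target. There are 200 camera calls.

TASK

Take the lid off the sloping red tile rack by its grip, carry it to the carved tile box and lower it level so that both brass pins come up through its two holes together and it sits flush on the rim. The pins may stand a few millimetres off to one side along the box, so feel for them gently instead of pressing hard, and keep hold of the lid until it is down. Then let go, with everything else on the table left where it stood.

Things in the scene. Friction and masses are not known exactly. Their poses are not given: they have to be found in the camera images.
- lid_center (a point): Lid: olive-wood plate 110 (own x) x 160 (own y) x 14 mm, about 0.4 kg, with two 14 mm through-holes 65 mm either side of its middle along y and a bar grip on top. This point: middle of the plate, half-way through its thickness. z: normal, out of the grip side. Starts loose on the rack, tilted 29 degrees, x up the slope. Symmetric: fits turned half round too.
- lid_grip (a point): Grasp point of the lid's dark bar grip, 31 mm from lid_center along the lid's z (24 mm above the plate's top face); same axes. The bar is 18 mm thick (x), 80 mm long (y) and 38 mm high above the plate's top face, in its middle. On the rack it stands square to the slope, so it leans 29 degrees from vertical.
- box: Carved olive-wood tile box, fixed: 110 (x) x 160 (y) x 70 mm high, open top, tiles inside. Origin: middle of its underside; its flat rim is 70 mm above it. Two brass pins rise from the rim's ends (see box_rim). When the lid is home its lid_center is 77 mm above this origin.
- box_rim (a point): Middle of the box's rim. Two upright pins rise 22 mm above it, 12 mm thick (top 2.5 mm tapers to 9 mm), 130 mm apart on the line x = 0 along the box's y. Fitted by hand: both are shifted together up to 6 mm either way along y, which this pose does not show; the lid when home is shifted likewise. Same axes as the box.
- rack: Red sloping wooden tile rack, fixed: 200 mm wide (y), 140 mm deep, 90 mm high; origin under its middle. It faces away from the robot, give or take 17 degrees: its face rises 29 degrees towards its own +x, with a ledge along the low edge (-x, standing 12 mm above the face) against which the lid's lower edge rests.
- salt: Bystander: stubby green glass salt shaker, 48 mm wide, 62 mm tall; origin at the middle of its underside. To be left alone.
- peg: Bystander: cream plastic score peg with a 48 mm round foot, 84 mm tall; origin at the middle of its underside. To be left alone.
- tea: Bystander: tulip tea glass on a white saucer, 104 mm wide, 98 mm tall; origin at the middle of its underside. To be left alone.
- spoons: Bystander: steel teaspoon holder with teaspoons, 72 mm wide, 140 mm tall with the spoons; origin at the middle of its underside. To be left alone.
- sugar: Bystander: blue sugar bowl, 104 mm wide, 50 mm tall; origin at the middle of its underside. To be left alone.
- tiles: Bystander: stack of five ivory okey tiles, 30 x 46 mm, 65 mm tall; origin at the middle of its underside. To be left alone.
- napkins: Bystander: steel napkin holder, 90 x 50 mm, 93 mm tall; origin at the middle of its underside. To be left alone.
Not all that is in view belongs to the job. Leave any pink or turquoise look-alike of the part that bears lid_center alone.

How it is judged:
On the way, in this order (a step that is already met when the one before it is completed fails the run):
1. the lid is held clear above the rack or table (its middle at least 12 cm up) (height (world z) of lid_center above 0.12 m and contact force between the fingers and lid above 0.5 N), for 0.2 s.
2. the lid, held and level to 4 degrees, has gone down over both pins (underside at least 7 mm below their tips) (z of lid_center in the frame of box between 0.07 and 0.092 m and angle between lid_center's own z axis and vertical below 0.07 rad and horizontal distance between lid_center and box below 0.012 m and contact force between the fingers and lid above 0.5 N), for 0.1 s.
At the end, for the whole second after the job is handed in: The lid rests flush on the box's rim over both pins: its middle 74.5 to 79.5 mm above the box's underside, level to 0.03 rad, within 12 mm of the box's middle and 0.05 rad of its direction, at rest and let go of (z of lid_center in the frame of box between 0.0745 and 0.0795 m and angle between lid_center's own z axis and vertical below 0.03 rad and horizontal distance between lid_center and box below 0.012 m and angle between the x axis of lid_center and the x axis of box, either way round below 0.05 rad and linear speed of lid below 0.01 m/s); the robot touches nothing.
It fails at once if the lid is let go of over the box while it is not yet down (underside more than 8 mm above the rim) (z of lid_center in the frame of box above 0.085 m and horizontal distance between lid_center and box below 0.1 m and contact force between the fingers and lid below 0.2 N).
It fails at once if the pins or the box are pressed with more than 80 N (contact force between any of pins, box and anything else above 80 N).
It fails at once if one of the bystanders on the table is shifted by more than 25 mm (distance of any of salt, peg, tea, spoons, sugar, tiles, napkins from where it was at the start of the episode above 0.025 m).
It also fails if it takes over 61 s, if anything falls off the work surface, if the arm or the gripper's body presses on something with over 40 N, if the wrist force passes 120 N, or if a joint passes its speed limit or range.

## Working session

There is one attempt and no reset: what is moved stays moved. The work goes in short steps, Python scripts to look and compute and a tool call to move; the robot and the scene stay as the last step left them, time stands still between calls to the robot, and variables do not carry over. Pictures are saved under pics/ and viewed, on a budget of 10 in all, crops included, one or two more only if the job needs it, and the job is handed in when it is done.

Besides the shell and the picture viewer there is one more tool, called after "Call:" by a JSON object that holds its "method" and its "body". move_arm: Moves the arm, as the interface text tells. Its arguments: {"type":"object","properties":{"plan":{"type":"array"},"force":{"type":"number"}},"required":["plan"]}

```bash
mkdir -p pics; ls; python3 - <<'E'
from station import status, snapshot
import cv2,numpy as np
s=status.sense(); print({k:np.round(v,3).tolist() for k,v in s.items()})
for n in("scene","top"):
    d=snapshot(n); np.savez(n+".npz",**d); cv2.imwrite(f"pics/{n}0.png",d["img"][:,:,::-1]); print(n,d["mtx"].round(1).tolist(),d["T"].round(3).tolist())
E
```

```text
pics
{'t': 0.0, 'q': [0.952, 0.528, 1.434, -0.0, 1.181, -0.178], 'qd': [-0.0, -0.001, -0.001, 0.001, 0.001, 0.002], 'tau': [0.001, -44.234, -17.803, -0.0, 0.009, -0.0], 'tcp_pos': [0.266, 0.565, 0.252], 'tool_rot': [0.218, 0.976, -0.001, -0.0], 'force': [0.06, -0.18, -0.58], 'ft_torque': [-0.011, 0.006, 0.025], 'finger_gap': 1.001}
scene [[558.3, 0.0, 312.4], [0.0, 558.3, 237.6], [0.0, 0.0, 1.0]] [[-0.531, -0.666, 0.524, 1.226], [0.847, -0.427, 0.316, 0.407], [0.013, 0.611, 0.791, 1.105], [0.0, 0.0, 0.0, 1.0]]
top [[458.3, 0.0, 314.3], [0.0, 458.3, 240.2], [0.0, 0.0, 1.0]] [[0.024, 0.986, -0.164, 0.313], [-1.0, 0.025, 0.005, -0.007], [0.009, 0.164, 0.986, 1.437], [0.0, 0.0, 0.0, 1.0]]
```

View pics/scene0.png

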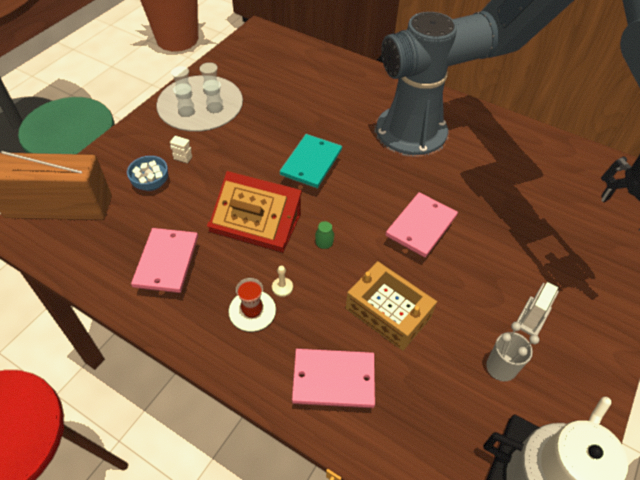

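View pics/top0.png

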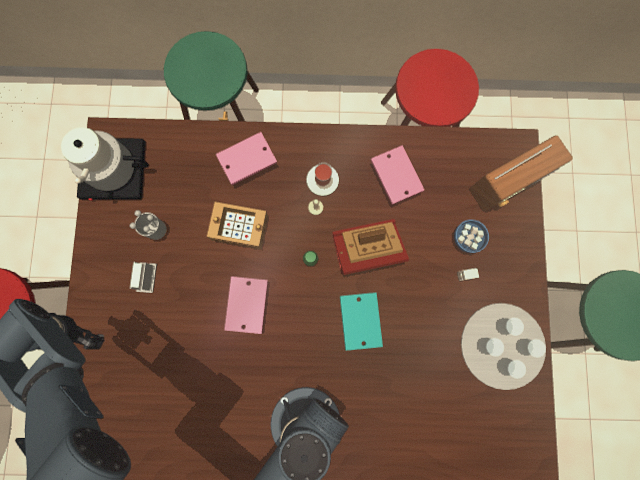

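Candidates for the lid (top view):
- olive/orange plate with a grip, on the red rack: (372,240)
- pink plates: (246,158), (397,174), (246,305)
- turquoise plate: (361,321)

I choose the wood plate on the rack, which is at (247,210) in the scene view. The box is at top (237,225) and scene (391,303).

```bash
cat > h.py <<'E'
import numpy as np,cv2
def cloud(d):
    D=d["depth"]; K=d["mtx"]; v,u=np.mgrid[:D.shape[0],:D.shape[1]]
    p=np.stack([(u-K[0,2])/K[0,0]*D,-(v-K[1,2])/K[1,1]*D,-D],-1)
    return p@d["T"][:3,:3].T+d["T"][:3,3]
def ray(d,u,v,z):
    K=d["mtx"]; r=d["T"][:3,:3]@[(u-K[0,2])/K[0,0],-(v-K[1,2])/K[1,1],-1]; o=d["T"][:3,3]
    return o+r*(z-o[2])/r[2]
E
python3 - <<'E'
from h import *
out=[]
for n,(lx,ly,lw,lh),(bx,by,bw,bh) in (("scene",(200,160,110,95),(335,255,110,95)),("top",(325,210,95,70),(195,190,85,70))):
    d=dict(np.load(n+".npz")); P=cloud(d); hsv=cv2.cvtColor(d["img"],cv2.COLOR_RGB2HSV)
    print(n,"table z",np.median(P[300:320,290:300,2]))
    c=d["img"][ly:ly+lh,lx:lx+lw][:,:,::-1]; out.append(cv2.resize(c,(400,300)))
    c=d["img"][by:by+bh,bx:bx+bw][:,:,::-1]; out.append(cv2.resize(c,(400,300)))
    # lid: bright orange mask in ROI
    m=np.zeros(hsv.shape[:2],np.uint8); H=hsv[ly:ly+lh,lx:lx+lw]
    m[ly:ly+lh,lx:lx+lw]=cv2.inRange(H,(12,90,120),(28,255,255))
    k,l,st,ce=cv2.connectedComponentsWithStats(m); i=1+np.argmax(st[1:,4]); M=l==i
    p=P[M]; c0=np.median(p,0); 
    A=np.c_[p[:,:2],np.ones(len(p))]; w=np.ones(len(p),bool)
    for _ in range(5):
        s=np.linalg.lstsq(A[w],p[w,2],rcond=None)[0]; r=p[:,2]-A@s; w=abs(r)<.004
    nn=np.array([-s[0],-s[1],1]);nn/=np.linalg.norm(nn)
    print("lid px",st[i],"normal",nn,"tilt",np.degrees(np.arccos(nn[2])),"downhill az",np.degrees(np.arctan2(nn[1],nn[0])),w.mean())
    pp=p[w]; x=-nn+nn[2]*0; x=np.array([-nn[0],-nn[1],0]); x-=x@nn*nn; x/=np.linalg.norm(x); y=np.cross(nn,x)
    R=np.c_[x,y,nn]; q=pp@R
    (cc,sz,an)=cv2.minAreaRect(q[:,:2].astype(np.float32)); print("rect",sz,an,"top centre",R@np.r_[cc,np.median(q[:,2])],"center",R@np.r_[cc,np.median(q[:,2])-.007], "x",x,"y",y)
    # grip: points in roi above plane
    Q=P[ly:ly+lh,lx:lx+lw].reshape(-1,3)@R; h=Q[:,2]-np.median(q[:,2]); g=(h>.03)&(h<.045)&(abs(Q[:,0]-cc[0])<.05)&(abs(Q[:,1]-cc[1])<.06)
    G=Q[g]; print("grip n",g.sum(),cv2.minAreaRect(G[:,:2].astype(np.float32)),"world", R@np.r_[cv2.minAreaRect(G[:,:2].astype(np.float32))[0],np.median(q[:,2])+.024],"h max",np.percentile(h[g],95))
    # box rim
    B=P[by:by+bh,bx:bx+bw].reshape(-1,3); b=(B[:,2]>.06)&(B[:,2]<.08); rr=cv2.minAreaRect(B[b][:,:2].astype(np.float32)); print("box",rr,b.sum(),cv2.boxPoints(rr).tolist())
    b=B[:,2]>.083; L=B[b]; km=cv2.kmeans(L.astype(np.float32),2,None,(3,20,1e-4),5,cv2.KMEANS_PP_CENTERS); print("pins",km[2],b.sum(),L[:,2].max())
cv2.imwrite("pics/c1.png",np.vstack([np.hstack(out[:2]),np.hstack(out[2:])]))
E
```

```text
scene table z 0.0010320251984865525
lid px [ 213  181   74   59 2692] normal [-0.59293291 -0.35612504  0.72222263] tilt 43.76170921120606 downhill az -149.0102955259224 0.03900445765230312
rect (0.168868288397789, 0.0547090582549572) 79.06371307373047 top centre [ 0.55635393 -0.187308    0.07336871] center [ 0.56050446 -0.18481512  0.06831315] x [0.61913245 0.3718609  0.69166067] y [-5.14884041e-01  8.57259834e-01  2.77555756e-17]
grip n 294 ((0.2903434634208679, -0.4448956549167633), (0.12307359278202057, 0.03055097535252571), 79.32027435302734) world [ 0.5192271  -0.20711796  0.06635073] h max 0.04386746566104607
box ((0.5853657722473145, 0.22394901514053345), (0.1612161248922348, 0.11719853430986404), 81.3512191772461) 1911 [[0.5153112411499023, 0.15306957066059113], [0.6311770677566528, 0.13544557988643646], [0.6554203033447266, 0.29482847452163696], [0.5395544767379761, 0.31245243549346924]]
pins [[1.2262155  0.4065256  1.1054761 ]
 [0.58785796 0.23065555 0.09054983]] 97 1.1054757589865314
top table z -0.0003950091247915122
lid px [ 342  222   61   41 1371] normal [0.59011624 0.
[... 210 characters left out ...]
ter [ 0.54071196 -0.18829786  0.05344344] x [-0.80118891 -0.07994773  0.59304695] y [ 0.09929325 -0.99505822  0.        ]
grip n 153 ((-0.3794342279434204, 0.2380642294883728), (0.01961844228208065, 0.07892642170190811), 8.183218955993652) world [ 0.55307631 -0.18405706  0.08257261] h max 0.04291049129352899
box ((0.5843015909194946, 0.22575725615024567), (0.16191604733467102, 0.11378633975982666), 80.9149169921875) 969 [[0.5153387784957886, 0.15479835867881775], [0.6276977062225342, 0.1368313729763031], [0.6532644033432007, 0.2967161536216736], [0.5409054756164551, 0.31468313932418823]]
pins [[ 0.58354306  0.22061539  0.0907486 ]
 [ 0.31270567 -0.00658259  1.4373076 ]] 52 1.4373078333022349
```

View pics/c1.png

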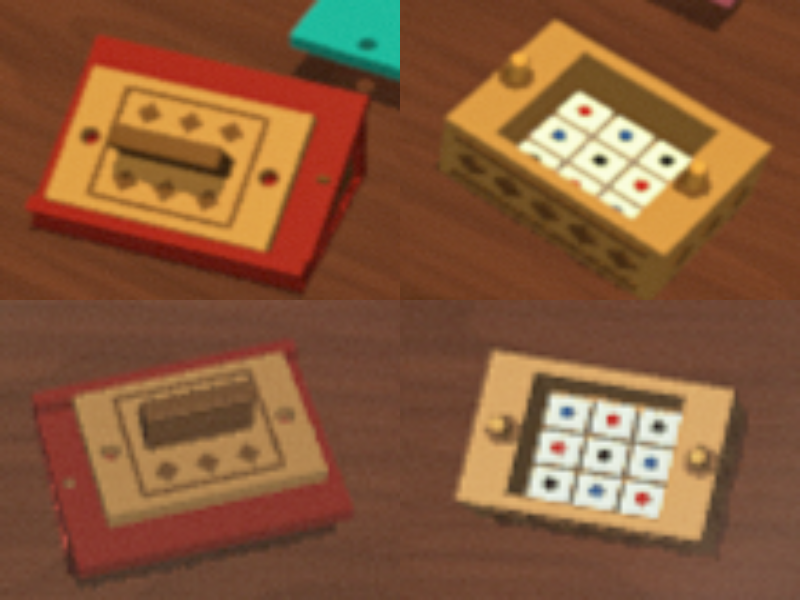

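The crop confirms it: a wood lid with a dark grip and two holes on the red rack. The high side faces the robot and the ledge is on the far side. The plane fits were spoiled by outliers, so I refit robustly.

```bash
cat > fit.py <<'E'
from h import *
rng=np.random.default_rng(0)
for n,(lx,ly,lw,lh),(bx,by,bw,bh) in (("scene",(200,160,110,95),(335,255,110,95)),("top",(325,210,95,70),(195,190,85,70))):
    d=dict(np.load(n+".npz")); P=cloud(d); hsv=cv2.cvtColor(d["img"],cv2.COLOR_RGB2HSV)
    H=hsv[ly:ly+lh,lx:lx+lw]; m=cv2.inRange(H,(9,60,90),(30,255,255))>0
    p=P[ly:ly+lh,lx:lx+lw][m&(d["depth"][ly:ly+lh,lx:lx+lw]>0)]; p=p[(p[:,2]>.02)&(p[:,2]<.2)]
    best=0
    for _ in range(3000):
        a=p[rng.choice(len(p),3,False)]; nn=np.cross(a[1]-a[0],a[2]-a[0]); L=np.linalg.norm(nn)
        if L<1e-6: continue
        nn/=L; nn*=np.sign(nn[2]); 
        if abs(np.degrees(np.arccos(nn[2]))-29)>5: continue
        w=abs((p-a[0])@nn)<.002
        if w.sum()>best: best=w.sum(); W=w
    c=p[W].mean(0); nn=np.linalg.svd(p[W]-c)[2][2]; nn*=np.sign(nn[2]); W=abs((p-c)@nn)<.004
    print(n,"pts",len(p),W.sum(),"tilt",np.degrees(np.arccos(nn[2])),"az",np.degrees(np.arctan2(nn[1],nn[0])))
    x=np.r_[-nn[:2],0]; x-=x@nn*nn; x/=np.linalg.norm(x); R=np.c_[x,np.cross(nn,x),nn]; h0=c@nn
    q=p[W]@R; (cc,sz,an)=cv2.minAreaRect(q[:,:2].astype(np.float32))
    print(" rect",sz,an,"top centre",R@np.r_[cc,h0])
    Q=P[ly:ly+lh,lx:lx+lw].reshape(-1,3)@R; h=Q[:,2]-h0; g=(h>.034)&(h<.042)&(np.hypot(Q[:,0]-cc[0],Q[:,1]-cc[1])<.06)
    r=cv2.minAreaRect(Q[g][:,:2].astype(np.float32)); print(" grip top",g.sum(),r[1:],"grip pt",R@np.r_[r[0],h0+.024],"h",np.median(h[g]),"plate-centre from it", R@np.r_[r[0],h0])
    B=P[by:by+bh,bx:bx+bw].reshape(-1,3); b=(B[:,2]>.06)&(B[:,2]<.078); print(" rim z",np.median(B[b][:,2]))
    L=B[(B[:,2]>.081)&(B[:,2]<.1)]; km=cv2.kmeans(L.astype(np.float32),2,None,(3,20,1e-4),5,cv2.KMEANS_PP_CENTERS)[2]; print(" pins",km.tolist(),"dist",np.linalg.norm(km[0]-km[1]),"mid",km.mean(0),len(L))
E
python3 fit.py
```

```text
scene pts 2848 2122 tilt 28.965491139528076 az 14.09761102692144
 rect (0.16242127120494843, 0.11276579648256302) 89.51063537597656 top centre [ 0.545696   -0.18796737  0.06191775]
 grip top 206 ((0.07910830527544022, 0.018637675791978836), 88.52748107910156) grip pt [ 0.55600296 -0.18473798  0.0833804 ] h 0.03750872888746545 plate-centre from it [ 0.54473023 -0.18756899  0.06238252]
 rim z 0.07048242245735548
 pins [[0.5761252045631409, 0.15663278102874756, 0.08943784981966019], [0.5966277718544006, 0.2846720814704895, 0.09026024490594864]] dist 0.12967303 mid [0.5863765  0.22065243 0.08984905] 62
top pts 1688 1142 tilt 28.929190656722415 az 12.162405126965544
 rect (0.11832816898822784, 0.1615089625120163) 1.025495171546936 top centre [ 0.54518128 -0.18786949  0.05979997]
 grip top 120 ((0.01933533325791359, 0.07878915965557098), 2.9063777923583984) grip pt [ 0.55470837 -0.18467662  0.08170253] h 0.03742509391788315 plate-centre from it [ 0.54335948 -0.18712254  0.06069729]
 rim z 0.06929632187776513
 pins [[0.5734128355979919, 0.15670792758464813, 0.091147281229496], [0.5933765172958374, 0.28433266282081604, 0.08984208852052689]] dist 0.1291833 mid [0.58339465 0.22052029 0.09049468] 31
```

Both views agree:
- **Grip:** about (0.5555,-0.1847,0.0825), slope azimuth about 13.3°.
- **Box:** rim middle about (0.585,0.225).
- **Pins:** midpoint about (0.585,0.2205), so they are shifted about -4 mm along the box's y.

I'll pass over the box on the way to get a closer wrist view of the pins.

```bash
cat > go.py <<'E'
from h import *
from station import status
from scipy.spatial.transform import Rotation as Ro
az=np.radians(13.3); t=np.radians(29)
n=np.array([np.sin(t)*np.cos(az),np.sin(t)*np.sin(az),np.cos(t)])
g=np.array([.5555,-.1847,.0825])
def frame(yd,z):  # tool y along yd, tool z along z
    z=z/np.linalg.norm(z); y=yd-yd@z*z; y/=np.linalg.norm(y); return np.c_[np.cross(y,z),y,z]
Rg=frame(np.array([np.cos(az),np.sin(az),0]),-n)
ba=np.radians(-9.0); Rb=frame(np.array([np.cos(ba),np.sin(ba),0]),np.array([0,0,-1.]))
def rel(pos,R):
    s=status.sense(); R0=Ro.from_quat(s["tool_rot"]).as_matrix()
    tr=Ro.from_matrix(R0.T@R).as_rotvec()/(np.pi/4); sh=R0.T@(np.array(pos)-s["tcp_pos"])/.1
    print("t",s["t"],"tcp",np.round(s["tcp_pos"],4),"turn",tr.round(3),"shift",sh.round(3),"F",np.round(s["force"],1),"M",np.round(s["ft_torque"],2),"gap",round(float(s["finger_gap"]),3))
E
python3 - <<'E'
from go import *
rel([.52,.24,.30],Rb)
rel(g+n*.09,Rg)
E
```

```text
t 0.1 tcp [0.2657 0.565  0.2524] turn [-2.00e-03  1.00e-03  1.64e+00] shift [-3.685 -1.859 -0.474] F [ 0.2 -0.  -0. ] M [ 0.   -0.03  0.05] gap 1.0
t 0.1 tcp [0.2657 0.565  0.2524] turn [0.598 0.29  1.119] shift [-6.156 -5.277  0.92 ] F [ 0.2 -0.  -0. ] M [ 0.   -0.03  0.05] gap 1.0
```

Call:
{"method": "move_arm", "body": {"plan": [[[0,0,0,-0.125,-0.06,-0.05,0],[0,0,0,-0.25,-0.12,-0.1,0],[0,0,0,-0.4,-0.2,-0.15,0],[0,0,0,-0.55,-0.28,-0.2,0],[0,0,0,-0.7,-0.36,-0.25,0],[0,0,0,-0.85,-0.43,-0.3,0],[0,0,0,-1,-0.5,-0.35,0],[0,0,0,-1,-0.5,-0.4,0]]]}}

```text
t: 1.1
tcp_pos: [0.3362, 0.4768, 0.2937]
tool_rot: [0.219, 0.976, -0.0, -0.0]
force: [-0.8, 0.1, 0.4]
finger_gap: 0.999
```

Call:
{"method": "move_arm", "body": {"plan": [[[0,0,0,-0.2,-0.1,0,0],[0,0,0,-0.4,-0.2,0,0],[0,0,0,-0.6,-0.3,0,0],[0,0,0,-0.8,-0.4,0,0],[0,0,0,-1,-0.5,0,0],[0,0,0,-1,-0.5,0,0],[0,0,0,-1,-0.5,0,0],[0,0,0,-1,-0.5,0,0]]]}}

```text
t: 2.1
tcp_pos: [0.4038, 0.3906, 0.2933]
tool_rot: [0.218, 0.976, 0.0, -0.0]
force: [0.1, 0.2, -0.1]
finger_gap: 1.0
```

Call:
{"method": "move_arm", "body": {"plan": [[[0,0,0.1,-0.15,-0.1,0,0],[0,0,0.2,-0.3,-0.2,0,0],[0,0,0.3,-0.45,-0.3,0,0],[0,0,0.4,-0.6,-0.4,0,0],[0,0,0.5,-0.8,-0.5,0,0],[0,0,0.6,-0.9,-0.5,0,0],[0,0,0.7,-1,-0.5,0,0],[0,0,0.7,-1,-0.5,0,0]]]}}

```text
t: 3.1
tcp_pos: [0.4738, 0.3024, 0.2933]
tool_rot: [0.474, 0.88, 0.0, 0.0]
force: [-0.3, 0.5, 0.1]
finger_gap: 1.003
```

```bash
python3 - <<'E'
from go import *
from station import snapshot
d=snapshot("wrist"); np.savez("w1.npz",**d); cv2.imwrite("pics/w1.png",d["img"][:,:,::-1]); print(d["T"].round(3).tolist(),d["mtx"][0])
rel([.52,.24,.30],Rb)
rel(g+n*.09,Rg)
E
```

```text
[[0.835, -0.532, -0.142, 0.439], [0.551, 0.807, 0.214, 0.356], [0.001, -0.257, 0.966, 0.413], [0.0, 0.0, 0.0, 1.0]] [393.20788723   0.         325.78644628]
t 3.15 tcp [0.4733 0.3025 0.2932] turn [-0.001 -0.     0.942] shift [-0.779  0.046 -0.068] F [-0.3  0.  -0.1] M [-0.01 -0.03 -0.01] gap 1.001
t 3.15 tcp [0.4733 0.3025 0.2932] turn [0.637 0.113 0.437] shift [-4.67  -1.585  1.319] F [-0.3  0.  -0.1] M [-0.01 -0.03 -0.01] gap 1.001
```

View pics/w1.png

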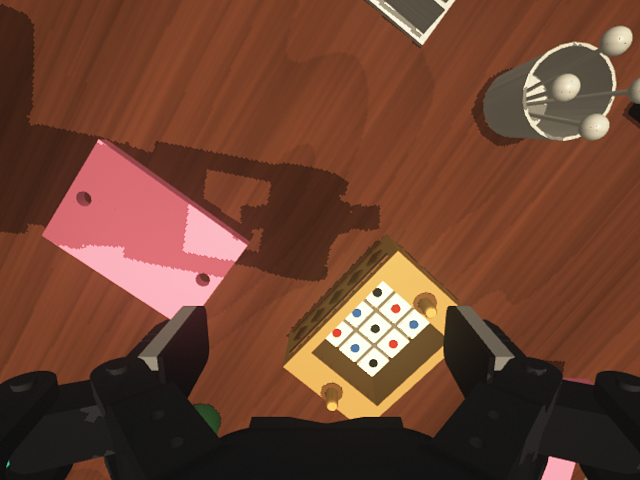

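The wrist view shows both pins, with tips near (431,311) and (331,405), and the box at about (375,330). I measure the pins from this view.

```bash
python3 - <<'E'
from go import *
d=dict(np.load("w1.npz")); P=cloud(d)
B=P[230:425,270:470].reshape(-1,3)
near=np.hypot(B[:,0]-.585,B[:,1]-.225)<.12
r=B[near&(B[:,2]>.064)&(B[:,2]<.075)]; print("rim z",np.median(r[:,2]),cv2.minAreaRect(r[:,:2].astype(np.float32)))
for zl in(.08,.0885):
    L=B[near&(B[:,2]>zl)&(B[:,2]<.1)]; lab,c=cv2.kmeans(L.astype(np.float32),2,None,(3,30,1e-5),5,cv2.KMEANS_PP_CENTERS)[1:]
    print(c.tolist(),len(L),np.linalg.norm(c[0]-c[1]),"mid",c.mean(0),[cv2.minEnclosingCircle(L[lab[:,0]==i][:,:2].astype(np.float32)) for i in(0,1)],L[:,2].max())
E
```

```text
rim z 0.06925885647983232 ((0.5872893929481506, 0.2254975438117981), (0.16054648160934448, 0.1112806499004364), 81.18071746826172)
[[0.5947037935256958, 0.2866717278957367, 0.08855187892913818], [0.575326144695282, 0.1595659852027893, 0.08830755203962326]] 366 0.12857458 mid [0.58501494 0.22311886 0.08842972] [((0.5965692400932312, 0.2858176827430725), 0.0061828577890992165), ((0.576831579208374, 0.1574471890926361), 0.005904296413064003)] 0.09268586232463621
[[0.5759869813919067, 0.15848305821418762, 0.09067311882972717], [0.5956916809082031, 0.2862297296524048, 0.09072176367044449]] 240 0.12925746 mid [0.58583933 0.2223564  0.09069744] [((0.5765758752822876, 0.15782982110977173), 0.005935893394052982), ((0.5965692400932312, 0.2858176827430725), 0.0061828577890992165)] 0.09268586232463621
```

Call:
{"method": "move_arm", "body": {"plan": [[[0.05,0,0.05,-0.15,-0.05,0,0],[0.1,0,0.1,-0.3,-0.1,0,0],[0.15,0,0.15,-0.5,-0.15,0,0],[0.15,0,0.15,-0.7,-0.2,0,0],[0.15,0,0.15,-0.9,-0.3,0,0],[0.15,0,0.15,-1,-0.33,0,0],[0.15,0,0.15,-1,-0.33,0,0],[0.15,0,0.15,-1,-0.33,0,0]]]}}

```text
t: 4.15
tcp_pos: [0.5008, 0.2009, 0.2934]
tool_rot: [0.525, 0.849, -0.052, -0.028]
force: [0.3, 0.1, -0.1]
finger_gap: 0.999
```

```bash
python3 - <<'E'
from go import *
rel(g+n*.09,Rg)
E
```

```text
t 4.15 tcp [0.5008 0.2009 0.2934] turn [0.494 0.099 0.281] shift [-3.784 -0.65   1.432] F [ 0.3  0.1 -0.1] M [ 0.02 -0.09  0.01] gap 0.999
```

Call:
{"method": "move_arm", "body": {"plan": [[[0.05,0,0.05,-0.2,-0.03,0,0],[0.1,0,0.1,-0.4,-0.06,0,0],[0.15,0,0.1,-0.6,-0.09,0,0],[0.15,0,0.1,-0.8,-0.12,0,0],[0.15,0,0.1,-1,-0.15,0,0],[0.15,0,0.1,-1,-0.15,0,0],[0.15,0,0.1,-1,-0.15,0,0],[0.15,0,0.1,-1,-0.15,0,0]]]}}

```text
t: 5.15
tcp_pos: [0.532, 0.1048, 0.2958]
tool_rot: [0.555, 0.823, -0.103, -0.057]
force: [0.3, -0.5, 0.5]
finger_gap: 1.001
```

Call:
{"method": "move_arm", "body": {"plan": [[[0.05,0,0.05,-0.2,-0.03,0.05,0],[0.1,0,0.1,-0.4,-0.06,0.1,0],[0.15,0,0.1,-0.6,-0.09,0.15,0],[0.15,0,0.1,-0.8,-0.12,0.2,0],[0.15,0,0.1,-1,-0.15,0.25,0],[0.15,0,0.1,-1,-0.15,0.25,0],[0.15,0,0.1,-1,-0.15,0.25,0],[0.15,0,0.1,-1,-0.15,0.25,0]]]}}

```text
t: 6.15
tcp_pos: [0.5512, 0.0043, 0.2774]
tool_rot: [0.583, 0.794, -0.153, -0.085]
force: [0.3, -0.3, 0.9]
finger_gap: 0.998
```

```bash
python3 - <<'E'
from go import *
rel(g+n*.09,Rg)
E
```

```text
t 6.15 tcp [0.5512 0.0043 0.2774] turn [0.202 0.092 0.07 ] shift [-1.795  0.327  1.201] F [ 0.3 -0.3  0.9] M [ 0.05 -0.13 -0.02] gap 0.998
```

Call:
{"method": "move_arm", "body": {"plan": [[[0.05,0.02,0.02,-0.2,0,0.1,0],[0.1,0.05,0.04,-0.4,0.05,0.2,0],[0.15,0.09,0.07,-0.6,0.1,0.3,0],[0.2,0.09,0.07,-0.8,0.15,0.35,0],[0.2,0.09,0.07,-1,0.2,0.4,0],[0.2,0.09,0.07,-1,0.2,0.4,0],[0.2,0.09,0.07,-1,0.2,0.4,0],[0.2,0.09,0.07,-1,0.2,0.4,0]]]}}

```text
t: 7.15
tcp_pos: [0.5871, -0.0911, 0.2376]
tool_rot: [0.601, 0.759, -0.196, -0.154]
force: [0.5, -0.0, -0.1]
finger_gap: 1.004
```

```bash
python3 - <<'E'
from go import *
rel(g+n*.09,Rg)
E
```

```text
t 7.15 tcp [ 0.5871 -0.0911  0.2376] turn [ 0.002  0.002 -0.   ] shift [-0.837  0.294  0.712] F [ 0.5 -0.  -0.1] M [ 0.02 -0.2  -0.04] gap 1.004
```

Call:
{"method": "move_arm", "body": {"plan": [[[0,0,0,-0.15,0.05,0.1,0],[0,0,0,-0.3,0.1,0.2,0],[0,0,0,-0.45,0.16,0.3,0],[0,0,0,-0.6,0.22,0.4,0],[0,0,0,-0.75,0.27,0.5,0],[0,0,0,-0.837,0.294,0.6,0],[0,0,0,-0.837,0.294,0.6,0],[0,0,0,-0.837,0.294,0.6,0]]]}}

```text
t: 8.15
tcp_pos: [0.6034, -0.1738, 0.1706]
tool_rot: [0.601, 0.759, -0.196, -0.154]
force: [-0.4, -0.4, 0.6]
finger_gap: 1.003
```

```bash
python3 - <<'E'
from go import *
from station import snapshot
d=snapshot("wrist"); np.savez("w2.npz",**d); cv2.imwrite("pics/w2.png",d["img"][:,:,::-1])
rel(g+n*.003,Rg)
P=cloud(d); R=np.c_[-np.cross(np.cross(n,[0,0,1.]),n),np.zeros(3),n]
# heights above lid plane in lid frame centred at g
x=np.array([0,0,1])-n[2]*n; x/=np.linalg.norm(x); L=np.c_[x,np.cross(n,x),n]
Q=(P.reshape(-1,3)-g)@L; ok=(d["depth"].ravel()>0)&(abs(Q[:,0])<.03)&(abs(Q[:,1])<.06)
pl=ok&(abs(Q[:,2]+.024)<.006); print("plate h",np.median(Q[pl,2]),pl.sum())
b=ok&(Q[:,2]>.006)&(Q[:,2]<.022); print("bar top h",np.median(Q[b,2]),b.sum(),cv2.minAreaRect(Q[b][:,:2].astype(np.float32)))
E
```

```text
t 8.2 tcp [ 0.6036 -0.1737  0.1709] turn [ 0.002  0.002 -0.001] shift [ 0.005 -0.005  0.982] F [-0.5 -0.4  0.1] M [ 0.04 -0.26 -0.05] gap 1.002
plate h -0.023665439856654154 12257
bar top h 0.013983069177084067 4424 ((-0.0031600315123796463, 0.000585116446018219), (0.017972467467188835, 0.08010195195674896), 0.46105101704597473)
```

View pics/w2.png

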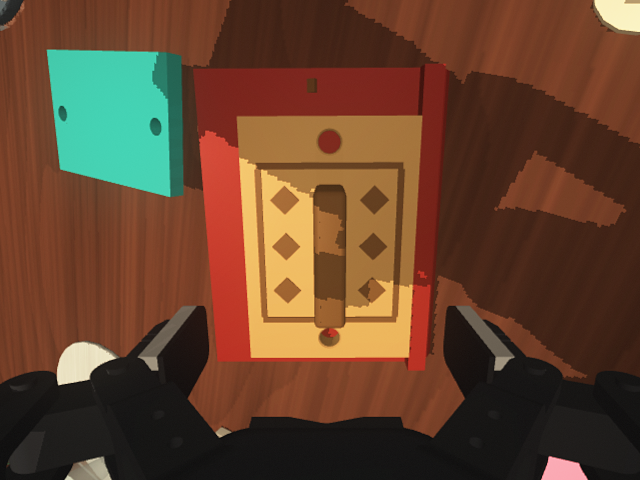

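The wrist view shows the bar centred between the fingers at (330,255), square to within 0.5° and about 3 mm down the slope. Heights match. I descend and grip.

Call:
{"method": "move_arm", "body": {"plan": [[[0,0,0,0,0.025,0.15,0],[0,0,0,0,0.025,0.3,0],[0,0,0,0,0.025,0.45,0],[0,0,0,0,0.025,0.6,0],[0,0,0,0,0.025,0.75,0],[0,0,0,0,0.025,0.88,0],[0,0,0,0,0.025,0.97,0],[0,0,0,0,0.025,0.97,0]]]}}

```text
t: 9.2
tcp_pos: [0.5592, -0.1845, 0.0836]
tool_rot: [0.601, 0.759, -0.197, -0.155]
force: [0.3, 0.3, 0.1]
finger_gap: 0.998
```

Call:
{"method": "move_arm", "body": {"plan": [[[0,0,0,0,0,0,0.4],[0,0,0,0,0,0,0.7],[0,0,0,0,0,0,1],[0,0,0,0,0,0,1],[0,0,0,0,0,0,1],[0,0,0,0,0,0,1],[0,0,0,0,0,0,1],[0,0,0,0,0,0,1]]], "force": 60}}

```text
t: 10.2
tcp_pos: [0.5599, -0.1847, 0.0848]
tool_rot: [0.601, 0.759, -0.197, -0.154]
force: [-1.5, 0.5, 5.9]
finger_gap: 0.2
```

```bash
python3 - <<'E'
from go import *
rel(g+n*.003,Rg)
E
```

```text
t 10.2 tcp [ 0.5599 -0.1847  0.0848] turn [ 0.001  0.002 -0.001] shift [ 0.01  -0.026  0.011] F [-1.5  0.5  5.9] M [0.12 0.02 0.17] gap 0.2
```

Call:
{"method": "move_arm", "body": {"plan": [[[0,0,0,0,0,-0.1,1],[0,0,0,0,0,-0.2,1],[0,0,0,0,0,-0.35,1],[0,0,0,0,0,-0.5,1],[0,0,0,0,0,-0.65,1],[0,0,0,0,0,-0.8,1],[0,0,0,0,0,-0.9,1],[0,0,0,0,0,-1,1]]]}}

```text
t: 11.2
tcp_pos: [0.6071, -0.1731, 0.1723]
tool_rot: [0.601, 0.759, -0.197, -0.155]
force: [-1.2, 0.9, -3.0]
finger_gap: 0.198
```

```bash
sed -i 's/radians(-9.0)/radians(-8.9)/' go.py; python3 - <<'E'
from go import *
rel([.586,.222,.26],Rb)
E
```

```text
t 11.2 tcp [ 0.6071 -0.1731  0.1723] turn [-0.635  0.127  0.482] shift [ 3.893  0.187 -1.113] F [-1.2  0.9 -3. ] M [ 0.08 -0.45  0.03] gap 0.198
```

Call:
{"method": "move_arm", "body": {"plan": [[[-0.05,0.01,0.04,0,0,-0.15,1],[-0.1,0.03,0.1,0,0,-0.3,1],[-0.2,0.05,0.16,0.05,0,-0.45,1],[-0.3,0.07,0.24,0.1,0,-0.6,1],[-0.4,0.09,0.32,0.15,0,-0.75,1],[-0.5,0.11,0.4,0.25,0,-0.9,1],[-0.6,0.12,0.46,0.35,0,-0.95,1],[-0.635,0.127,0.482,0.45,0,-1,1]]]}}

```text
t: 12.2
tcp_pos: [0.6426, -0.1181, 0.2606]
tool_rot: [0.761, 0.649, 0.001, 0.0]
force: [-0.3, -0.3, -3.7]
finger_gap: 0.202
```

```bash
python3 - <<'E'
from go import *
rel([.586,.222,.26],Rb)
E
```

```text
t 12.2 tcp [ 0.6426 -0.1181  0.2606] turn [ 0.001 -0.001 -0.003] shift [ 3.27  -1.093  0.006] F [-0.3 -0.3 -3.7] M [0.03 0.03 0.02] gap 0.202
```

Call:
{"method": "move_arm", "body": {"plan": [[[0,0,0,0.12,-0.04,0,1],[0,0,0,0.24,-0.08,0,1],[0,0,0,0.36,-0.12,0,1],[0,0,0,0.5,-0.16,0,1],[0,0,0,0.64,-0.2,0,1],[0,0,0,0.76,-0.25,0,1],[0,0,0,0.88,-0.3,0,1],[0,0,0,1,-0.35,0,1]]]}}

```text
t: 13.2
tcp_pos: [0.6243, -0.0132, 0.2593]
tool_rot: [0.76, 0.65, 0.0, 0.0]
force: [-0.2, 0.4, -3.1]
finger_gap: 0.205
```

Call:
{"method": "move_arm", "body": {"plan": [[[0,0,0,0.12,-0.04,0,1],[0,0,0,0.24,-0.08,0,1],[0,0,0,0.36,-0.12,0,1],[0,0,0,0.5,-0.16,0,1],[0,0,0,0.64,-0.2,0,1],[0,0,0,0.76,-0.25,0,1],[0,0,0,0.88,-0.3,0,1],[0,0,0,1,-0.35,0,1]]]}}

```text
t: 14.2
tcp_pos: [0.6052, 0.091, 0.2592]
tool_rot: [0.76, 0.65, 0.0, 0.0]
force: [-0.9, 0.1, -3.0]
finger_gap: 0.201
```

Call:
{"method": "move_arm", "body": {"plan": [[[0,0,0,0.12,-0.04,0,1],[0,0,0,0.24,-0.08,0,1],[0,0,0,0.36,-0.12,0,1],[0,0,0,0.5,-0.16,0,1],[0,0,0,0.64,-0.2,0,1],[0,0,0,0.76,-0.25,0,1],[0,0,0,0.88,-0.3,0,1],[0,0,0,1,-0.33,0,1]]]}}

```text
t: 15.2
tcp_pos: [0.588, 0.195, 0.2592]
tool_rot: [0.76, 0.65, 0.0, -0.0]
force: [0.2, 0.3, -2.2]
finger_gap: 0.201
```

```bash
python3 - <<'E'
from go import *
from station import snapshot
for nm in("wrist","top","scene"):
    d=snapshot(nm); np.savez("h_"+nm+".npz",**d)
    if nm!="top": cv2.imwrite(f"pics/h_{nm}.png",d["img"][:,:,::-1])
a=cv2.imread("pics/h_wrist.png"); b=cv2.imread("pics/h_scene.png")
cv2.imwrite("pics/h.png",np.hstack([cv2.resize(a,(400,300)),cv2.resize(b[150:390,260:580],(400,300))]))
rel([.586,.222,.26],Rb)
E
```

```text
t 15.35 tcp [0.5883 0.1948 0.2593] turn [ 0.001 -0.     0.001] shift [ 0.266 -0.064 -0.007] F [-0.  -0.4 -2.4] M [-0.02 -0.02 -0.01] gap 0.204
```

View pics/h.png

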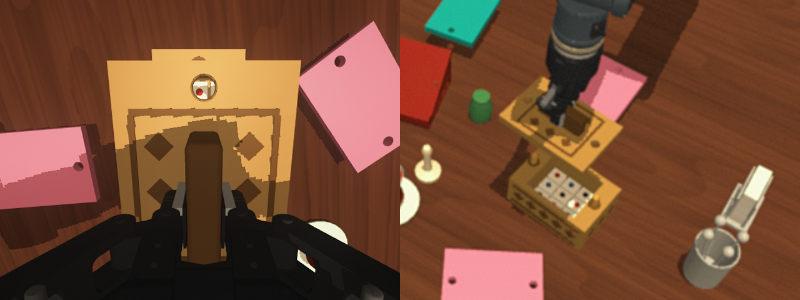

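The left half (wrist view) shows the lid held square, with its far hole at about full-res (325,141). The right half (scene view) shows it above the box, short of it along y. I measure the lid's pose in the tool from the depth.

```bash
cat > lidpose.py <<'E'
from go import *
from station import snapshot
def lidpose(d,s):
    R0=Ro.from_quat(s["tool_rot"]).as_matrix(); p0=np.array(s["tcp_pos"]); P=cloud(d); Q=(P-p0)@R0  # tool frame
    hsv=cv2.cvtColor(d["img"],cv2.COLOR_RGB2HSV)
    ok=(d["depth"]>0)&(abs(Q[...,2]-.027)<.008)&(hsv[...,0]<32)&(hsv[...,1]>90)&(abs(Q[...,1])<.08)&(abs(Q[...,0])<.1)
    q=Q[ok]; c=q.mean(0); w=np.ones(len(q),bool)
    for _ in range(4):
        c=q[w].mean(0); nn=np.linalg.svd(q[w]-c,full_matrices=False)[2][2]; nn*=np.sign(nn[2]); w=abs((q-c)@nn)<.0025
    q=q[w]; print("plate n(tool)",nn.round(4),"dist at tcp",c@nn/nn[2],"pts",len(q),"world tilt",(R0@nn).round(4))
    s_=np.sign(np.median(q[:,0])); xs=q[:,0]*s_
    # side edges
    b=np.arange(.045,.078,.003); lo=[];hi=[];m=[]
    for a in b:
        k=(xs>a)&(xs<a+.003)
        if k.sum()>20: lo.append(q[k,1].min());hi.append(q[k,1].max());m.append(s_*(a+.0015))
    f1=np.polyfit(m,lo,1);f2=np.polyfit(m,hi,1)
    print("edge slopes",f1[0],f2[0],"width",np.mean(np.array(hi)-lo),"mid y at x=0",(f1[1]+f2[1])/2)
    end=[xs[(abs(q[:,1]-a)<.004)].max() for a in(-.045,-.035,.035,.045)]; print("end x",s_*np.array(end)," => centre x",s_*(np.mean(end)-.08))
    # hole: round gap inside plate mask
    M=np.zeros(ok.shape,np.uint8); idx=np.argwhere(ok)[w]; M[idx[:,0],idx[:,1]]=255
    M=cv2.morphologyEx(M,cv2.MORPH_CLOSE,np.ones((3,3)))
    cs,hr=cv2.findContours(M,cv2.RETR_CCOMP,cv2.CHAIN_APPROX_NONE)
    for c_,h in zip(cs,hr[0]):
        if h[3]>=0 and cv2.contourArea(c_)>150:
            (u,v),(MA,ma),an=cv2.fitEllipse(c_); zc=(p0+R0@np.array([0,0,c@nn/nn[2]]))[2]
            t=(ray(d,u,v,zc)-p0)@R0; print("hole px",u,v,MA,ma,"tool",t.round(4),"=> centre x",t[0]-s_*.065)
E
python3 - <<'E'
from lidpose import *
lidpose(dict(np.load("h_wrist.npz")),status.sense())
E
```

```text
plate n(tool) [-0.0018  0.0026  1.    ] dist at tcp 0.028057289184218077 pts 59295 world tilt [ 0.0027 -0.0022 -1.    ]
edge slopes -0.002677607276642084 0.00014034821770237204 width 0.11046632700296898 mid y at x=0 0.0005420827593679012
end x [0.08067168 0.08060177 0.08061063 0.08066626]  => centre x 0.0006375854291454514
hole px 325.5948486328125 140.18167114257812 38.68393325805664 40.14512252807617 tool [0.0658 0.0005 0.0281] => centre x 0.0007621483629333681
```

```bash
python3 - <<'E'
from go import *
rel([.586,.221,.140],Rb)
# top-camera check of the lid vs measured tcp
s=status.sense(); 
for nm in("top","scene"):
    d=dict(np.load(f"h_{nm}.npz")); P=cloud(d).reshape(-1,3); k=(abs(P[:,2]-(s["tcp_pos"][2]-.028))<.006)&(np.hypot(P[:,0]-.588,P[:,1]-.195)<.12)
    print(nm,k.sum(),cv2.minAreaRect(P[k][:,:2].astype(np.float32)),np.median(P[k][:,2])-s["tcp_pos"][2]+.028)
E
```

```text
t 15.35 tcp [0.5883 0.1948 0.2593] turn [ 0.001 -0.     0.001] shift [ 0.256 -0.063  1.193] F [-0.  -0.4 -2.4] M [-0.02 -0.02 -0.01] gap 0.204
top 912 ((0.5868300199508667, 0.19622617959976196), (0.1604977548122406, 0.11162891983985901), 81.06583404541016) -0.0001618125193577867
scene 2886 ((0.5867259502410889, 0.19480811059474945), (0.16197079420089722, 0.11409524083137512), 81.4416275024414) 0.0015650565322362399
```

Call:
{"method": "move_arm", "body": {"plan": [[[0,0,0,0.03,-0.01,0.1,1],[0,0,0,0.06,-0.02,0.2,1],[0,0,0,0.1,-0.03,0.3,1],[0,0,0,0.14,-0.04,0.4,1],[0,0,0,0.18,-0.05,0.55,1],[0,0,0,0.22,-0.06,0.7,1],[0,0,0,0.255,-0.06,0.85,1],[0,0,0,0.255,-0.06,0.98,1]]]}}

```text
t: 16.35
tcp_pos: [0.5862, 0.2205, 0.16]
tool_rot: [0.76, 0.65, -0.0, -0.0]
force: [-0.2, -0.5, -3.5]
finger_gap: 0.201
```

```bash
python3 - <<'E'
from lidpose import *
rel([.586,.221,.138],Rb)
d=snapshot("wrist"); np.savez("w3.npz",**d); lidpose(d,status.sense())
E
```

```text
t 16.35 tcp [0.5862 0.2205 0.16  ] turn [-0. -0.  0.] shift [ 0.004 -0.003  0.22 ] F [-0.2 -0.5 -3.5] M [-0.06  0.01 -0.02] gap 0.201
plate n(tool) [-7.0e-04  6.1e-03  1.0e+00] dist at tcp 0.02633454005630129 pts 59267 world tilt [ 0.0024 -0.0022 -1.    ]
edge slopes -0.0011515997512095688 -0.005618804796733488 width 0.11050159118316963 mid y at x=0 0.0018844565879071185
end x [0.08108258 0.08106124 0.0811644  0.08114124]  => centre x 0.0011123635112458424
hole px 325.4853820800781 140.250732421875 38.84978103637695 39.98385238647461 tool [0.0662 0.0017 0.0263] => centre x 0.0012027002295752487
```

Camera biases (about 2 mm) are now cross-calibrated against the held lid. Corrected pin midpoint is about (0.5868,0.2213), so the TCP target is (0.5862,0.2207). I descend to just above the tips and look through the hole.

Call:
{"method": "move_arm", "body": {"plan": [[[0,0,0,0,0,0.03,1],[0,0,0,0,0,0.06,1],[0,0,0,0,0,0.1,1],[0,0,0,0,0,0.14,1],[0,0,0,0,0,0.17,1],[0,0,0,0,0,0.2,1],[0,0,0,0,0,0.2,1],[0,0,0,0,0,0.2,1]]]}}

```text
t: 17.4
tcp_pos: [0.5865, 0.2203, 0.1413]
tool_rot: [0.76, 0.65, 0.0, 0.0]
force: [0.6, 0.1, -3.0]
finger_gap: 0.202
```

```bash
python3 - <<'E'
from lidpose import *
rel([.5862,.2207,.137],Rb)
d=snapshot("wrist"); np.savez("w4.npz",**d); lidpose(d,status.sense())
cv2.imwrite("pics/w4.png",cv2.resize(d["img"][100:180,280:370,::-1],(720,640))[:600])
E
```

```text
t 17.4 tcp [0.5865 0.2203 0.1413] turn [ 0. -0. -0.] shift [ 0.004 -0.003  0.043] F [ 0.6  0.1 -3. ] M [-0.03  0.03 -0.  ] gap 0.202
plate n(tool) [-0.0018  0.0028  1.    ] dist at tcp 0.028099507823252327 pts 59267 world tilt [ 0.003 -0.002 -1.   ]
edge slopes -0.00021474918420442325 -0.0019330336563951095 width 0.11038025355485179 mid y at x=0 0.0006593880255580491
end x [0.08039714 0.08043973 0.08051199 0.08055701]  => centre x 0.00047646426201253256
hole px 325.5515441894531 140.23268127441406 38.773963928222656 40.016605377197266 tool [0.0656 0.0006 0.0281] => centre x 0.0005856233189741322
```

View pics/w4.png

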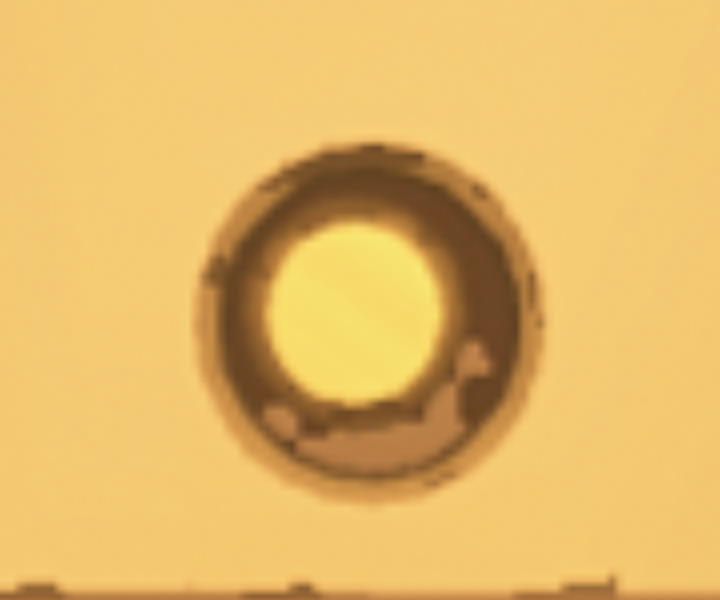

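The pin's flat tip is visible through the hole: crop (354,313), which is pixel (324.3,139.1). I project it to the tip height and compare it with the hole axis.

```bash
python3 - <<'E'
from lidpose import *
d=dict(np.load("w4.npz")); s=status.sense(); R0=Ro.from_quat(s["tool_rot"]).as_matrix(); p0=np.array(s["tcp_pos"])
H=ray(d,325.55,140.23,p0[2]-.0281)
for z in(.091,.092,.093):
    T=ray(d,324.3,139.1,z); print("tip",T.round(4),"pin-hole in tool xy mm",((T-H)@R0*1000).round(2))
# lower rim of hole check: dark ring centre
for z in (p0[2]-.0421,): print("lower rim centre px ~(371/8+280,322/8+100)",((ray(d,326.3,140.3,z)-H)@R0*1000).round(2))
E
```

```text
tip [0.5968 0.2856 0.091 ] pin-hole in tool xy mm [ 0.58 -0.54 22.26]
tip [0.5968 0.2856 0.092 ] pin-hole in tool xy mm [ 0.58 -0.53 21.26]
tip [0.5968 0.2856 0.093 ] pin-hole in tool xy mm [ 0.57 -0.53 20.26]
lower rim centre px ~(371/8+280,322/8+100) [ 0.05  0.29 14.  ]
```

Call:
{"method": "move_arm", "body": {"plan": [[[0,0,0,0.006,-0.005,0,1],[0,0,0,0.006,-0.005,0.02,1],[0,0,0,0.006,-0.005,0.04,1],[0,0,0,0.006,-0.005,0.06,1],[0,0,0,0.006,-0.005,0.08,1],[0,0,0,0.006,-0.005,0.1,1],[0,0,0,0.006,-0.005,0.12,1],[0,0,0,0.006,-0.005,0.12,1]]]}}

```text
t: 18.45
tcp_pos: [0.5858, 0.2209, 0.129]
tool_rot: [0.76, 0.65, -0.0, -0.0]
force: [-0.3, 1.2, -2.7]
finger_gap: 0.201
```

```bash
python3 - <<'E'
from lidpose import *
rel([.5862,.2207,.1115],Rb)
d=snapshot("wrist"); np.savez("w5.npz",**d); lidpose(d,status.sense())
E
```

```text
t 18.45 tcp [0.5858 0.2209 0.129 ] turn [-0. -0. -0.] shift [-0.001  0.004  0.175] F [-0.3  1.2 -2.7] M [-0.    0.    0.01] gap 0.201
plate n(tool) [-0.002   0.0027  1.    ] dist at tcp 0.028186430180818945 pts 59297 world tilt [ 0.0024 -0.0023 -1.    ]
edge slopes 0.004561906202089287 -0.010292045942132155 width 0.11037286147219037 mid y at x=0 0.0006911123658716045
end x [0.08037966 0.08046379 0.08049569 0.08057583]  => centre x 0.000478741845252581
hole px 325.4563293457031 140.24510192871094 38.87592315673828 39.94361877441406 tool [0.0656 0.0005 0.0282] => centre x 0.0005586159420763598
```

No contact force with the underside at about 0.087, below the pin tips. So both pins are entering the holes. I continue slowly.

Call:
{"method": "move_arm", "body": {"plan": [[[0,0,0,0,0,0.02,1],[0,0,0,0,0,0.04,1],[0,0,0,0,0,0.06,1],[0,0,0,0,0,0.08,1],[0,0,0,0,0,0.1,1],[0,0,0,0,0,0.12,1],[0,0,0,0,0,0.135,1],[0,0,0,0,0,0.135,1]]]}}

```text
t: 19.5
tcp_pos: [0.5859, 0.2209, 0.1156]
tool_rot: [0.76, 0.65, -0.0, -0.0]
force: [-0.0, -0.2, -4.0]
finger_gap: 0.198
```

```bash
python3 -c "
from go import *
rel([.5862,.2207,.1115],Rb)"
```

```text
t 19.5 tcp [0.5859 0.2209 0.1156] turn [-0. -0. -0.] shift [-0.001  0.003  0.041] F [-0.  -0.2 -4. ] M [ 0.   -0.01  0.07] gap 0.198
```

Call:
{"method": "move_arm", "body": {"plan": [[[0,0,0,0,0,0.005,1],[0,0,0,0,0,0.01,1],[0,0,0,0,0,0.015,1],[0,0,0,0,0,0.02,1],[0,0,0,0,0,0.025,1],[0,0,0,0,0,0.03,1],[0,0,0,0,0,0.035,1],[0,0,0,0,0,0.035,1]]]}}

```text
t: 20.5
tcp_pos: [0.5859, 0.2209, 0.1122]
tool_rot: [0.76, 0.65, 0.0, -0.0]
force: [0.7, 0.1, -3.8]
finger_gap: 0.201
```

Call:
{"method": "move_arm", "body": {"plan": [[[0,0,0,0,0,0.003,1],[0,0,0,0,0,0.006,1],[0,0,0,0,0,0.009,1],[0,0,0,0,0,0.012,1],[0,0,0,0,0,0.015,1],[0,0,0,0,0,0.015,1],[0,0,0,0,0,0.015,1],[0,0,0,0,0,0.015,1]]]}}

```text
t: 21.5
tcp_pos: [0.5861, 0.2209, 0.1116]
tool_rot: [0.76, 0.65, 0.0, 0.0]
force: [-1.3, 0.4, 6.1]
finger_gap: 0.203
```

Contact came at about +10 N at TCP 0.1116, the expected flush height. I release and rise straight up.

Call:
{"method": "move_arm", "body": {"plan": [[[0,0,0,0,0,0,0.7],[0,0,0,0,0,0,0.5],[0,0,0,0,0,0,0.2],[0,0,0,0,0,0,0],[0,0,0,0,0,0,0],[0,0,0,0,0,0,0],[0,0,0,0,0,0,0],[0,0,0,0,0,0,0]]]}}

```text
t: 22.5
tcp_pos: [0.586, 0.2209, 0.1108]
tool_rot: [0.76, 0.65, 0.0, 0.0]
force: [0.5, 0.9, 0.2]
finger_gap: 0.999
```

Call:
{"method": "move_arm", "body": {"plan": [[[0,0,0,0,0,-0.1,0],[0,0,0,0,0,-0.2,0],[0,0,0,0,0,-0.35,0],[0,0,0,0,0,-0.5,0],[0,0,0,0,0,-0.7,0],[0,0,0,0,0,-0.9,0],[0,0,0,0,0,-1,0],[0,0,0,0,0,-1,0]]]}}

```text
t: 23.5
tcp_pos: [0.5864, 0.221, 0.212]
tool_rot: [0.76, 0.65, 0.001, 0.001]
force: [0.2, 0.4, -0.8]
finger_gap: 0.996
```

```bash
python3 - <<'E'
from go import *
from station import snapshot
s=status.sense(); ims=[]
for nm in("scene","top","wrist"):
    d=snapshot(nm); P=cloud(d).reshape(-1,3); k=(abs(P[:,2]-.084)<.006)&(np.hypot(P[:,0]-.587,P[:,1]-.222)<.11); ims.append(d["img"][:,:,::-1])
    A=np.c_[P[k][:,:2]-[.587,.222],np.ones(k.sum())]; f=np.linalg.lstsq(A,P[k][:,2],rcond=None)[0]
    print(nm,k.sum(),cv2.minAreaRect(P[k][:,:2].astype(np.float32)),"top z",np.median(P[k][:,2]),"slopes",f[:2].round(4))
cv2.imwrite("pics/end.png",np.hstack([cv2.resize(ims[0],(400,300)),cv2.resize(ims[2],(400,300))]))
rel([.5862,.2207,.2],Rb)
E
```

```text
scene 2566 ((0.5848957896232605, 0.2196243703365326), (0.1614810675382614, 0.1152532622218132), 81.18234252929688) top z 0.08504213330810284 slopes [-0.0062 -0.0024]
top 775 ((0.5845893025398254, 0.22006896138191223), (0.1600874960422516, 0.11034025996923447), 80.65715789794922) top z 0.08333410457455304 slopes [-0.0042 -0.0029]
wrist 35891 ((0.5867498517036438, 0.22103427350521088), (0.16084565222263336, 0.11053308844566345), 81.33539581298828) top z 0.08345850697575358 slopes [0.0001 0.0005]
t 23.65 tcp [0.5854 0.2208 0.21  ] turn [-0.002  0.    -0.   ] shift [0.001 0.008 0.1  ] F [-0.1  0.3 -0.8] M [ 0.04 -0.03 -0.02] gap 1.001
```

View pics/end.png

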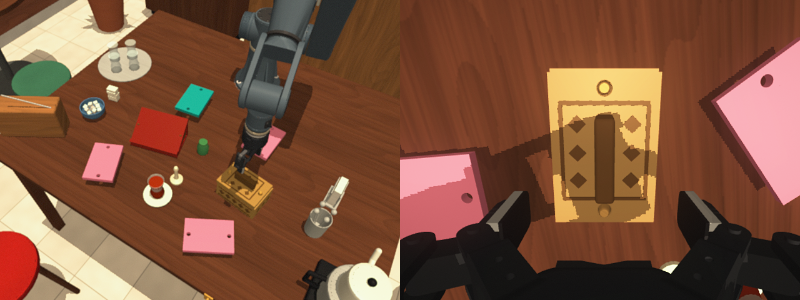

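The lid is flush: its top face is at 0.0835 and level, with pins showing in both holes. The gripper is clear and the bystanders look unmoved. I hand in.

```bash
python3 -c "
from station import manip
print(manip.sign_off())"
```

```text
the job is handed in; nothing more can be done
None
```

The lid is on the box, flush over both pins and released. I handed the job in at about 24 s of the 61 s allowed; the sign-off gives no verdict.

**What I did:** I gripped the lid by its bar at 60 N, lifted it square off the slope and levelled it. Over the box I looked at one pin tip through the lid's hole and corrected about 0.6 mm. I then lowered it in small steps. The only contact was about 10 N, at the flush height.

**Last checks:**
- **Height and level:** the wrist camera put the lid's top face at 83.5 mm (84 expected) and level to under 0.001 rad. The top and scene cameras read 83.3 and 85.0 mm, with slopes up to about 0.006.
- **Position:** the lid is about 4 mm from the box's middle along its y, which matches the shifted pins. Its direction is within about 0.01 rad of the box's.
- **Pins and release:** a pin shows in each hole. The gripper is open, about 100 mm above where it let go.
- **Bystanders:** they look unmoved in the pictures; I did not measure their positions.

**What disagreed:**
- The scene and top cameras read about 2 mm off the wrist camera and arm in x, so I corrected them against the held lid.
- The first plane fits of the lid were spoiled by outliers, and I redid them.
- One reading of the held lid was taken while the arm was still moving, and I dropped it.

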